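Offer the cavity plate up to the mould's lower half and hold it there

ROBOT

A 6-joint arm with a two-finger parallel gripper is mounted at the origin on a cart in front of the work surface, level with it; the furniture and walls round the work are solid. World frame = base frame: x ahead of the robot, y to its left, z up, the work surface at z = 0. Lengths are in mm, angles in rad, forces in N, time in s.
With the tool pointing down it reaches from about 350 to 775 mm from the base axis. Payload 7.3 kg.
Tool frame: the origin (TCP) lies between the finger pads; the fingertips stand 14 mm ahead of it and the grasp point (between the pads) lies 5 mm behind it; z points along the fingers, y is the line along which they close (so a half turn about z gives the same grasp; the last joint's range is limited). The gripper opens to 92 mm and grips with 3 to 60 N. Pads are 19 mm wide; open, the fingers measure 130 mm over their backs; the gripper's body (75 mm by 190 mm) begins 47 mm behind the grasp point.
Start: joints at [1.096, 0.342, 1.524, -0, 1.275, -0.146], TCP at [169.512, 496.9, 240.741] pointing down, gripper open.
Joint ranges: [-2.53, 2.53], [-0.77, 2.02], [0.04, 2.7], [-1, 4.14], [0.28, 2.66], [-3.11, 3.11]. Speed limits (rad/s): [2.57, 2.57, 3.14, 3.14, 3.14, 3.14].

INTERFACE

Orientations are given as [roll, pitch, yaw] about the fixed x, y, z axes, in that order (R = Rz(yaw) Ry(pitch) Rx(roll)).
In Python, from plant import get_obs, cams, close_job gives the robot as it stands. The module is installed in compiled form; this text tells all that it offers.
- The arm moves only by the shell command python3 -m creep 'ROWS'. ROWS is JSON, a list of rows, each an object of numbers: "hand": the opening, from 0 (shut) to 1 (fully open); "tx", "ty", "tz": the shift along the tool's x, y, z in m; "spin": the turn about the tool's z in degrees. In form: [{"hand": .., "tx": .., "ty": .., "tz": .., "spin": ..}, ...]. A call has 1 to 5 rows; each row shifts and turns the commanded pose from where the row before left it, along the tool's axes as they then stand; what a row does not reach is not made up. A row lasts 1/8 s, in which the tool goes at most 62.5 mm and 10.7 degrees, less where a joint would pass 70% of its speed; a pose out of reach is approached as far as the arm can. A call is refused whole if a number of a shift passes 0.0625 or a number of a turn 10.7, either way. A call with a gripper value outside its range is refused whole. The fingers move at their own pace and stop on an object; the grip force is fixed at half the most. Time passes only in rows, so rows that do not move let the fingers close. It gives the time, the measured TCP pose, the force, the opening and the grip force at its end, in the units of the state.
- get_obs(): the state, without advancing time (a new reading comes with each control period).
- cams.capture(name): name is "side" or "top" or "wrist"; returns a dict with "color" (480x640x3 uint8, red, green, blue), "K" (3x3 intrinsics, pixels), "k1" (the pictures are not rectified: a ray, as slopes to the right and down, at radius r is drawn at 1 + k1 r^2 times it, then the intrinsics apply), "R" (3x3) and "t" (3): a world point X has camera coordinates R X + t. Camera axes: x right, y down, z forward; pixel columns grow to the right and rows downward; lengths in mm; the calibration is good to about 2 mm. A picture is of the moment at which its call begins. There is no depth.
- close_job(): hands the job in; it is judged then, once.
The state is a dict: "time": time; "joint_positions": joint angles; "dq": joint speeds; "tau": joint torques, N m; "tool_pos": TCP position; "tcp_rot": TCP orientation; "contact_force": force on the tool from outside, world axes, zero at the start; "moment": the same for the moment, N m; "grip_width": finger opening in mm; "finger_force": force on a finger pad.
Only numpy, scipy, OpenCV 4.12 (cv2) and the standard library are available. Lean on these libraries where they do the work, as an engineer would, in place of code of your own. Each camera call takes 0.05 s, during which the arm holds its last target. There are 200 camera calls.

TASK

The lower half of the small mould was left tipped and turned on its work positioner for waxing: use the positioner's handle to bring it back level and square with the positioner's base, then let the handle go. Then fetch the loose cavity plate from the deck, carry it across without disturbing the jar and beaker that stand in the way, and offer it up: stop with it level about 10 mm above the tips of the four guide pins, slot in line with the slot below and each hole over its pin. Finish while still holding it there in the gripper, not touching the pins or the lower half, so that it can be checked before the mould is closed.

Things in the scene. Friction and masses are not known exactly. Their poses are not given: they have to be found in the camera images.
- plate: loose cavity plate: square, bare aluminium, 60 x 60 x 12 mm, a hole near each corner (23.5 mm from the middle both ways), an oblong slot in the middle; 0.2 to 0.33 kg. Lies flat on the deck left of the middle. Origin: centre of its underside; z up, y along the slot. A half turn about z makes no difference. Any two parallel edges can be gripped
- positioner: base of the tilt-and-swivel work positioner, fixed to the deck right of the middle: grey plate 104 x 104 x 12 mm. Origin: centre of its underside, under the swivel axis; z up; -x (within 0.25 rad of the world's -x) is the side with the index mark, where the handle points at swivel 0. Two cheeks on the turntable, 72 mm apart inside, 105 mm over their bolts, reach 100 mm above the deck
- swivel (a joint): turntable angle about the vertical, rad: 0 = square with the base, positive anticlockwise from above; range -1.2 to 1.2, starts within 0.45 of 0; stiff (0.3 N m), stays where it is left
- tilt (a joint): cradle angle about its horizontal trunnions (85 mm above the deck, crossing the swivel axis), rad: 0 = level; positive = mould face leans to the handle side and the handle dips; range -0.4 to 0.6, starts at 0.25 to 0.45; stiff (0.3 N m), stays where it is left
- handle (a point): middle of the aluminium grip of the straight handle that sticks out of the cradle, 105 mm from the trunnion axis and level with it when the cradle is level. The grip is round, 17 mm thick, 60 mm long, along this frame's x, free end to -x; y is along the trunnions. Moved sideways it swivels the lower half, moved up or down it tilts it
- pin_tips (a point): midpoint of the tips of the four steel guide pins (5 mm thick, 9 mm proud, 23.5 mm from the middle both ways) on the lower mould half, a plate like the loose one with the same slot; 27 mm above the trunnion axis, so 112 mm above the deck when level. The frame turns and tilts with the lower half: z out of its face, y along its slot
- jar: bystander and obstacle: plastic jar of white pellets with a red screw lid, 65 mm across, 86 mm high, standing on the deck between plate and positioner; origin at the centre of its foot
- beaker: bystander and obstacle: translucent measuring beaker, 64 mm across, 81 mm high, standing on the deck near the jar; origin at the centre of its foot

How it is judged:
By the outcome, as a careful person would: the job done as asked, in the order asked, and still so for the second after the job is handed in, while the arm keeps its last pose, push and grip.
It also fails if it takes over 58 s, if anything falls off the work surface, if the arm or the gripper's body presses on something with over 40 N, if the wrist force passes 120 N, or if a joint passes its speed limit or range.

## Working session

There is one attempt and no reset: what is moved stays moved. The work goes in short steps, Python scripts to look and compute and a shell command to move; the robot and the scene stay as the last step left them, time stands still between calls to the robot, and variables do not carry over. Pictures are saved under pics/ and viewed, at most 10 in all, crops included, and the job is handed in when it is done.

```bash
mkdir -p pics
cat > h.py <<'E'
import numpy as np, cv2, json
from plant import get_obs, cams
def snap(name,fn):
    c=cams.capture(name); cv2.imwrite('pics/'+fn+'.png',c['color'][:,:,::-1])
    np.savez('pics/'+fn+'.npz',**{k:c[k] for k in('K','k1','R','t')}); return c
def load(fn): return np.load('pics/'+fn+'.npz')
def ray(c,u,v):
    K=np.array(c['K']);k=float(c['k1']);d=np.array([(u-K[0,2])/K[0,0],(v-K[1,2])/K[1,1]]);s=d.copy()
    for _ in range(30): s=d/(1+k*(s@s))
    R=np.array(c['R']);return -R.T@np.array(c['t']).ravel(),R.T@np.array([s[0],s[1],1])
def atz(c,u,v,z):
    o,d=ray(c,u,v);return o+d*(z-o[2])/d[2]
def proj(c,X):
    X=np.atleast_2d(X);p=X@np.array(c['R']).T+np.array(c['t']).ravel();s=p[:,:2]/p[:,2:];r=(s**2).sum(1,keepdims=True)
    s=s*(1+float(c['k1'])*r);K=np.array(c['K']);return np.c_[s[:,0]*K[0,0]+K[0,2],s[:,1]*K[1,1]+K[1,2]]
E
python3 - <<'E'
from h import *
print(get_obs())
for n in('top','side'):
    c=snap(n,n+'0');print(n,c['K'],c['k1'],-np.array(c['R']).T@c['t'],np.array(c['R'])[2])
E
```

```text
{'time': 0.0, 'joint_positions': array([ 1.09597997e+00,  3.42732178e-01,  1.52503030e+00,  3.41086419e-05,
        1.27538312e+00, -1.46018078e-01]), 'dq': array([-2.53411574e-04,  3.47622844e-04,  2.04239161e-04,  3.16876388e-04,
        4.93801055e-04,  5.05152777e-05]), 'tau': array([ 1.36803224e-03, -4.31254506e+01, -2.44218206e+01,  7.18939933e-02,
        5.60230238e-02, -1.35536793e-04]), 'tool_pos': array([169.32570117, 496.53675423, 240.03540143]), 'tcp_rot': array([-3.14006098e+00, -2.58221230e-04,  2.81278422e+00]), 'contact_force': array([ 0.31293275, -0.26905399,  0.31565072]), 'moment': array([ 0.01921797, -0.08027026, -0.00918302]), 'finger_force': 0.0, 'grip_width': 91.71373599938305}
top [[590.16329266   0.         320.11337586]
 [  0.         590.16329266 237.52697888]
 [  0.           0.           1.        ]] -0.0766512055749882 [430.52215889  -9.96452316 922.93693925] [ 0.18434192  0.03588015 -0.98220704]
side [[543.65779312   0.         323.64740426]
 [  0.         543.65779312 249.06042299]
 [  0.           0.           1.        ]] -0.10056828803451129 [589.05544635 828.66328865 481.96542775] [-0.01121834 -0.9117771  -0.41053218]
```

View pics/top0.png

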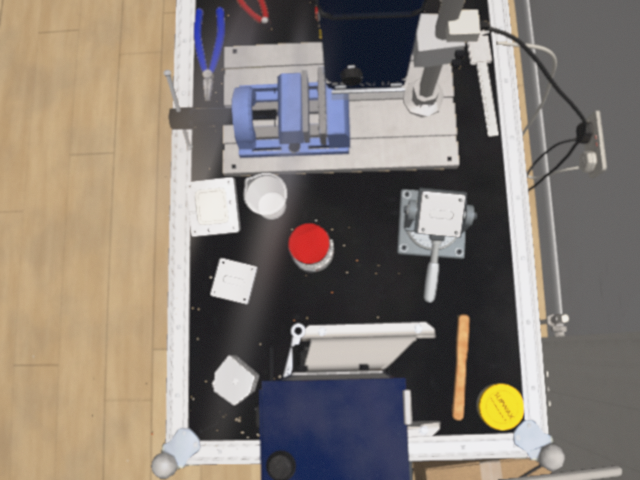

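View pics/side0.png

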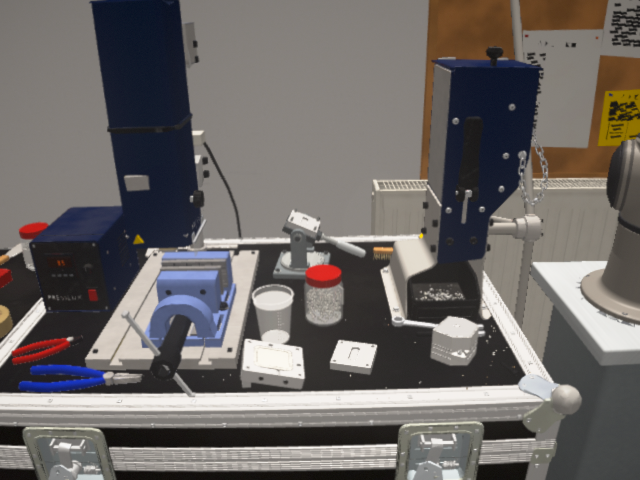

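Run:
```python
from h import *
c=load('top0');s=load('side0')
P=lambda n,u,v,z,cc=c:print(n,atz(cc,u,v,z).round(1))
P('plate',234,281,12);P('jar lid',309,243,86);P('beaker rim',266,188,81)
for n,u,v in(('b TL',400,190),('b TR',467,190),('b BL',398,254),('b BR',466,257)):P(n,u,v,12)
P('grip end',430,298,60);P('grip start',434,238,80);P('face',440,213,103)
P('blue box near edge',260,380,300);P('blue box near edge z0',260,380,0);P('hood top',435,330,150);P('hood tl',300,325,150)
P('deck BL',190,440,0);P('vise plate corner',223,172,15);P('hex',235,380,40)
o,d=ray(s,430,70);o2,d2=ray(s,490,60);print('side machine')
for (u,v) in((435,60),(530,75),(396,318),(489,315)):
  o,d=ray(s,u,v)
  for y in(60,-60):print(u,v,y,(o+d*(y-o[1])/d[1]).round())
a=cv2.imread('pics/top0.png');
x=cv2.resize(a[150:310,185:345],(480,480),interpolation=3);y=cv2.resize(a[175:335,370:530],(480,480),interpolation=3)
cv2.imwrite('pics/z1.png',cv2.resize(np.hstack([a[240:320,195:275],a[180:260,395:475]]),(800,400),interpolation=cv2.INTER_CUBIC))
```

```text
plate [536.8 159.7  12. ]
jar lid [580.1  36.8  86. ]
beaker rim [665.8  99.2  81. ]
b TL [ 674.2 -105.6   12. ]
b TR [ 670.6 -211.8   12. ]
b BL [571.5 -97.3  12. ]
b BR [ 563.4 -202.6   12. ]
grip end [ 497.8 -136.1   60. ]
grip start [ 582.7 -143.9   80. ]
face [ 614.2 -151.   103. ]
blue box near edge [399.1  78.9 300. ]
blue box near edge z0 [384.  121.8   0. ]
hood top [ 449.3 -127.1  150. ]
hood tl [460.7  47.3 150. ]
deck BL [295.5 230.5   0. ]
vise plate corner [713.7 177.5  15. ]
hex [386.6 153.2  40. ]
side machine
435 60 60 [424.  60. 416.]
435 60 -60 [398. -60. 406.]
530 75 60 [288.  60. 397.]
530 75 -60 [241. -60. 383.]
396 318 60 [461.  60.   8.]
396 318 -60 [441. -60. -66.]
489 315 60 [305.  60.  10.]
489 315 -60 [261. -60. -64.]
```

View pics/z1.png

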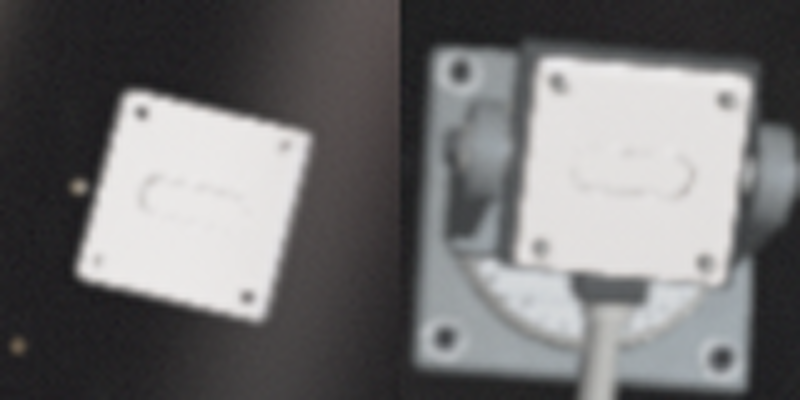

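The top view shows the loose plate at (234,281), jar lid at (309,243), beaker at (266,190), and the positioner base centred near (432,223) with its handle pointing down to (430,298). The moulding machine stands at the bottom. I'll set out toward the plate first and look at it in passing.

```bash
python3 -m creep '[{"hand":1,"tx":-0.05,"ty":-0.021},{"hand":1,"tx":-0.05,"ty":-0.021},{"hand":1,"tx":-0.05,"ty":-0.021},{"hand":1,"tx":-0.05,"ty":-0.021},{"hand":1,"tx":-0.05,"ty":-0.021}]'; python3 -m creep '[{"hand":1,"tx":-0.05,"ty":-0.021},{"hand":1,"tx":-0.05,"ty":-0.021},{"hand":1,"tx":-0.05,"ty":-0.021},{"hand":1,"tx":-0.05,"ty":-0.021},{"hand":1}]'
python3 - <<'E'
from h import *
c=snap('wrist','w1');o=get_obs();print(o['time'],o['joint_positions'].round(3),o['tool_pos'],o['tcp_rot'],-np.array(c['R']).T@c['t'],np.array(c['R']))
print(proj(c,[536.8,159.7,12]))
E
```

```text
0.15 [ 1.096  0.343  1.525  0.     1.275 -0.146] [169.36996721 496.63189051 240.21445856] [-3.14046228e+00 -1.68817146e-04  2.81276617e+00] [ 93.28496433 522.8658521  383.95812134] [[ 3.23573140e-01  9.46202935e-01 -6.54421157e-04]
 [ 9.03538947e-01 -3.08777842e-01  2.97108762e-01]
 [ 2.80923111e-01 -9.67277100e-02 -9.54843419e-01]]
[[185.80381354 497.03349411]]invalid input at $[0]: expected keys hand, tx, ty, tz, spin
invalid input at $[0]: expected keys hand, tx, ty, tz, spin
```

View pics/w1.png

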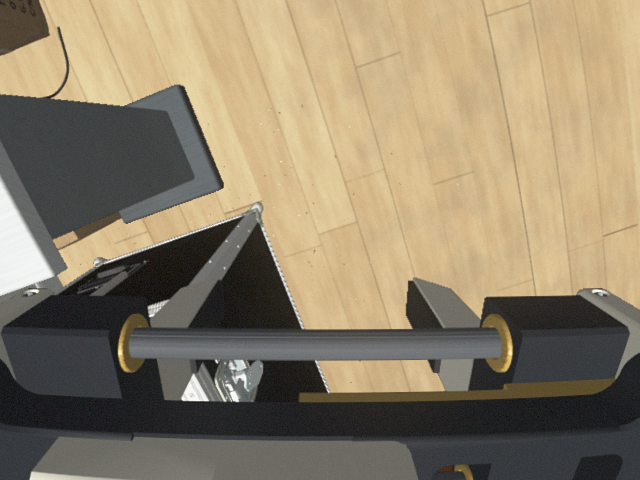

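```bash
python3 -m creep '[{"hand":1,"tx":-0.05,"ty":-0.021,"tz":0,"spin":0},{"hand":1,"tx":-0.05,"ty":-0.021,"tz":0,"spin":0},{"hand":1,"tx":-0.05,"ty":-0.021,"tz":0,"spin":0},{"hand":1,"tx":-0.05,"ty":-0.021,"tz":0,"spin":0},{"hand":1,"tx":-0.05,"ty":-0.021,"tz":0,"spin":0}]'; python3 -m creep '[{"hand":1,"tx":-0.05,"ty":-0.021,"tz":0,"spin":0},{"hand":1,"tx":-0.05,"ty":-0.021,"tz":0,"spin":0},{"hand":1,"tx":-0.05,"ty":-0.021,"tz":0,"spin":0},{"hand":1,"tx":-0.05,"ty":-0.021,"tz":0,"spin":0},{"hand":1,"tx":0,"ty":0,"tz":0,"spin":0}]'
python3 - <<'E'
from h import *
c=snap('wrist','w2');o=get_obs();print(o['time'],o['joint_positions'].round(3),o['tool_pos'],o['tcp_rot'])
print(proj(c,[536.8,159.7,12]))
g=cv2.cvtColor(c['color'],7)
m=(g>150).astype('uint8');n,l,st,ce=cv2.connectedComponentsWithStats(m)
for i in range(1,n):
  if st[i,4]>1500:print(st[i],ce[i].round(1))
E
```

```text
time: 0.78
tool_pos: [373.3, 315.4, 240.7]
tcp_rot: [3.142, -0.0, 2.813]
contact_force: [-0.1, 1.3, -0.3]
grip_width: 92.4
finger_force: 0.0
time: 1.4
tool_pos: [536.4, 170.0, 239.8]
tcp_rot: [-3.141, -0.0, 2.808]
contact_force: [-0.5, -0.3, 0.1]
grip_width: 91.7
finger_force: 0.0
1.45 [ 0.174  0.411  1.421  0.     1.311 -1.065] [534.88681841 171.45298847 239.88706435] [-3.14107936e+00 -1.42772166e-03  2.80981527e+00]
[[305.90230667 209.54720074]]
[  53    0  116   37 2357] [105.5  13.3]
[  314     0   326   329 86297] [491.3 147. ]
[ 212   26   72   78 3854] [245.9  62.8]
[  37   28  169  205 4321] [143.3 159.7]
[   7  126  136   99 6703] [ 69.9 174.8]
[ 279  181   59   58 2974] [308.4 209.5]
[ 181  360  198   41 2102] [267.7 380.6]
```

View pics/w2.png

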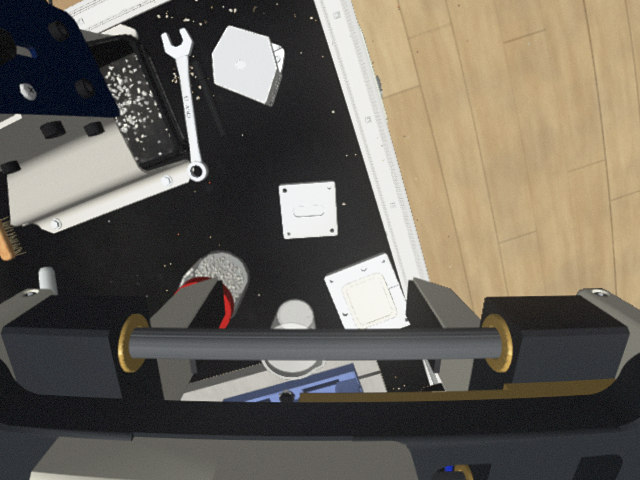

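The plate is at (308,210), 59 px square, with its slot about horizontal in the picture. That agrees with the top view. Next, the positioner.

```bash
python3 -m creep '[{"hand":1,"tx":0,"ty":0,"tz":0,"spin":-7.5},{"hand":1,"tx":0,"ty":0,"tz":0,"spin":-7.5},{"hand":1,"tx":-0.01,"ty":-0.052,"tz":0,"spin":0},{"hand":1,"tx":-0.01,"ty":-0.052,"tz":0,"spin":0},{"hand":1,"tx":-0.01,"ty":-0.052,"tz":0,"spin":0}]'; python3 -m creep '[{"hand":1,"tx":-0.01,"ty":-0.052,"tz":0,"spin":0},{"hand":1,"tx":-0.01,"ty":-0.052,"tz":0,"spin":0},{"hand":1,"tx":-0.01,"ty":-0.052,"tz":0,"spin":0},{"hand":1,"tx":0,"ty":0,"tz":0,"spin":0}]'
python3 - <<'E'
from h import *
c=load('w2');a=cv2.imread('pics/w2.png',0);m=(a[170:250,265:350]>150).astype('uint8')
cn=max(cv2.findContours(m,0,2)[0],key=cv2.contourArea).reshape(-1,2)+[265,170]
W=np.array([atz(c,u,v,12)[:2] for u,v in cn],'float32');print('plate',cv2.minAreaRect(W))
c=snap('wrist','w3');o=get_obs();print(o['time'],o['joint_positions'].round(3),o['tool_pos'],o['tcp_rot'])
E
```

```text
time: 2.08
tool_pos: [553.1, 15.3, 240.8]
tcp_rot: [3.141, -0.0, 3.077]
contact_force: [1.2, -0.6, 0.1]
grip_width: 92.1
finger_force: 0.0
time: 2.58
tool_pos: [573.0, -144.5, 240.2]
tcp_rot: [-3.142, -0.001, 3.072]
contact_force: [-0.2, -0.2, 0.2]
grip_width: 91.8
finger_force: 0.0
plate ((538.4739379882812, 161.9630126953125), (60.25810623168945, 60.20253372192383), 74.93453979492188)
2.625 [-3.740e-01  4.640e-01  1.335e+00  1.000e-03  1.344e+00 -1.876e+00] [ 572.89835077 -142.51543812  240.29521246] [ 3.14065690e+00 -9.85738148e-04  3.07310970e+00]
```

View pics/w3.png

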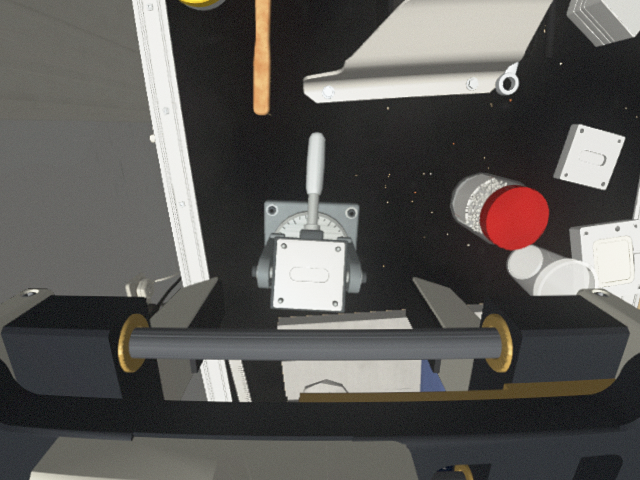

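The w3 view shows the positioner base (265–360, 200–), the handle tip at (316,133) and the lower half at (310,274). I'll enlarge it to pick points.

Run:
```python
import cv2
a=cv2.imread('pics/w3.png');cv2.imwrite('pics/z3.png',cv2.resize(a[125:325,240:380],(560,800),interpolation=cv2.INTER_CUBIC)[:,:])
cv2.imwrite('pics/z3.png',cv2.resize(a[190:315,240:380],(672,600),interpolation=cv2.INTER_CUBIC))
```

```text
(no output)
```

View pics/z3.png

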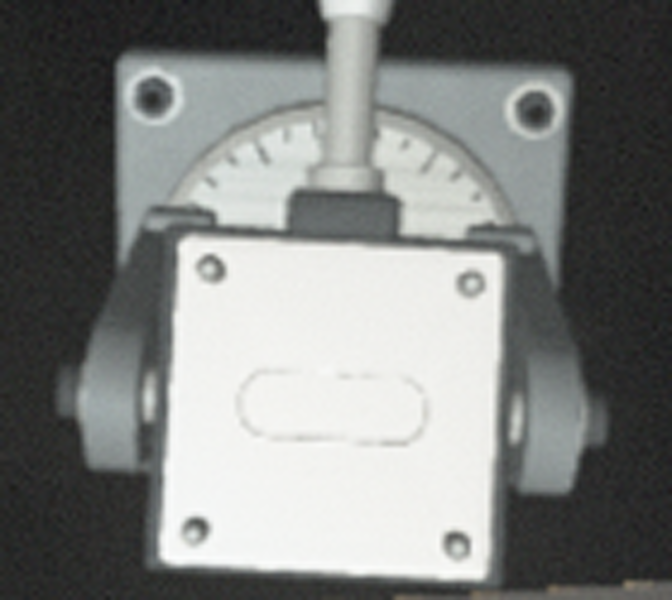

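```bash
cat > fit.py <<'E'
from h import *
from scipy.optimize import least_squares
from scipy.spatial.transform import Rotation as Ro
def Rz(a):return Ro.from_euler('z',a).as_matrix()
def low(p,pts,tilt=None):
    return np.array([p[0],p[1],85])+np.array(pts)@(Rz(p[2]+p[3])@Ro.from_euler('y',-p[4]).as_matrix()).T
def base(p,pts): return np.array([p[0],p[1],0])+np.array(pts)@Rz(p[2]).T
E
python3 - <<'E'
from fit import *
c=load('w3');t=load('top0')
f=lambda l:np.array(l)/4.8+[239.6,189.6]
pins=f([(211,266),(472,281),(457,543),(194,529)]);face=f([(178,235),(508,252),(495,580),(160,565)]);bc=f([(118,54),(573,70)])
# image-up = -x, image-left = -y
q=23.5;L=[(-q,-q,27),(-q,q,27),(q,q,27),(q,-q,27)];F=[(-30,-30,18),(-30,30,18),(30,30,18),(30,-30,18)]
B=[(-52,-52,12),(-52,52,12)];H=[(-135,0,0)]
tb=np.array([(400,189.5),(467,190),(397.5,254),(466,257)]);TB=[(52,52,12),(52,-52,12),(-52,52,12),(-52,-52,12)]
def r(p):
  return np.r_[(proj(c,low(p,L))-pins).ravel(),(proj(c,low(p,F))-face).ravel(),(proj(c,base(p,B))-bc).ravel(),.5*(proj(c,low(p,H))-[[316,132.5]]).ravel(),.5*(proj(t,base(p,TB))-tb).ravel()]
s=least_squares(r,[620,-153,-.07,0,.35],loss='soft_l1');p=s.x;print(p.round(4));print(r(p).round(1))
print('handle',low(p,[(-105,0,0)]),'pintips',low(p,[(0,0,27)]),'yaw low',p[2]+p[3]);np.save('p.npy',p)
E
```

```text
[ 6.205090e+02 -1.529638e+02 -1.000000e-01 -2.490000e-02  3.930000e-01]
[-0.3  0.1  0.2 -0.2  0.9  0.7  0.   0.9  0.3 -0.5 -0.5 -0.5 -0.8 -0.2
  0.  -0.4 -0.9  0.3  0.4 -0.3  0.2  0.3  0.2 -0.8 -0.5  1.1 -0.2 -0.8
 -1.  -0. ]
handle [[ 524.27002203 -140.88526716   44.78587285]] pintips [[ 610.24868164 -151.67603302  109.9412983 ]] yaw low -0.1248523567368577
```

```bash
python3 -m creep '[{"hand":1,"tx":0.047,"ty":-0.0045,"tz":0,"spin":3.2},{"hand":1,"tx":0,"ty":0,"tz":0.05,"spin":0},{"hand":1,"tx":0,"ty":0,"tz":0.05,"spin":0},{"hand":0.6,"tx":0,"ty":0,"tz":0.03,"spin":0},{"hand":0.6,"tx":0,"ty":0,"tz":0,"spin":0}]'
python3 - <<'E'
from h import *
c=snap('side','s4');o=get_obs();print(o['time'],o['joint_positions'].round(3),o['tool_pos'],o['tcp_rot'])
t=load('top0')
for u in(260,408):print(atz(t,u,380,410))
E
```

```text
time: 3.25
tool_pos: [524.6, -141.2, 109.0]
tcp_rot: [3.14, -0.005, 3.021]
contact_force: [-0.3, 1.0, 0.4]
grip_width: 76.3
finger_force: 0.0
3.3 [-0.405  0.515  1.642  0.     0.987 -1.855] [ 525.91670048 -142.0225557   110.76377233] [ 3.14073576e+00 -1.46373115e-03  3.02076052e+00]
[404.6441262   63.24086366 410.        ]
[401.68490421 -62.62226418 410.        ]
```

View pics/s4.png

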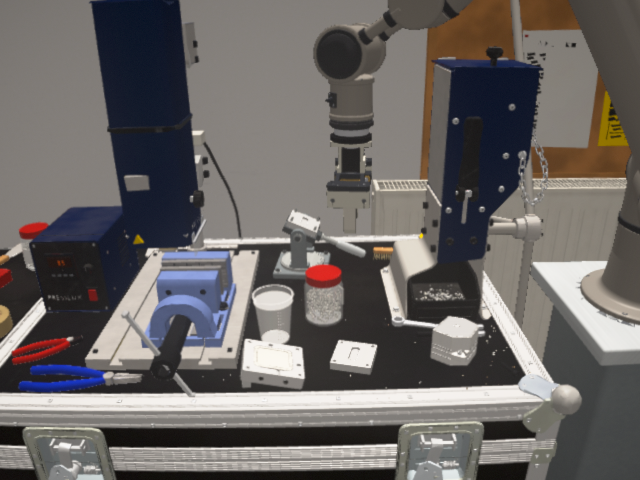

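Side view: the fingers stand over the handle (tip around (345,232), handle (345,246)). The wrist and forearm are well clear of the machine. Descend and grip.

```bash
python3 -m creep '[{"hand":0.5,"tx":0,"ty":0,"tz":0.035,"spin":0},{"hand":0.5,"tx":0,"ty":0,"tz":0.025,"spin":0},{"hand":0.5,"tx":0,"ty":0,"tz":0.01,"spin":0},{"hand":0,"tx":0,"ty":0,"tz":0,"spin":0},{"hand":0,"tx":0,"ty":0,"tz":0,"spin":0}]'; python3 -m creep '[{"hand":0,"tx":0,"ty":0,"tz":0,"spin":0},{"hand":0,"tx":0,"ty":0,"tz":0,"spin":0},{"hand":0,"tx":0,"ty":0,"tz":0,"spin":0}]'
```

```text
time: 3.92
tool_pos: [527.1, -144.1, 42.2]
tcp_rot: [-3.141, 0.002, 3.019]
contact_force: [-0.7, 0.3, -0.7]
grip_width: 30.4
finger_force: 0.0
time: 4.3
tool_pos: [526.8, -143.7, 41.3]
tcp_rot: [3.141, 0.002, 3.019]
contact_force: [1.6, 5.9, 2.9]
grip_width: 15.8
finger_force: 30.0
```

```bash
python3 -m creep '[{"hand":0,"tx":0.003,"ty":0,"tz":-0.01,"spin":-0.3},{"hand":0,"tx":0.0025,"ty":0,"tz":-0.01,"spin":-0.3},{"hand":0,"tx":0.0015,"ty":0,"tz":-0.01,"spin":-0.3},{"hand":0,"tx":0.001,"ty":-0.001,"tz":-0.009,"spin":-0.3},{"hand":0,"tx":0,"ty":0,"tz":0,"spin":0}]'; python3 -m creep '[{"hand":0.5,"tx":0,"ty":0,"tz":0,"spin":0},{"hand":0.5,"tx":0,"ty":0,"tz":0,"spin":0},{"hand":0.5,"tx":0,"ty":0,"tz":-0.03,"spin":0},{"hand":0.5,"tx":0,"ty":0,"tz":-0.06,"spin":0},{"hand":0.5,"tx":-0.02,"ty":0,"tz":-0.06,"spin":0}]'
python3 - <<'E'
from h import *
c=snap('wrist','w5');o=get_obs();print(o['time'],o['tool_pos'],o['tcp_rot'])
a=cv2.imread('pics/w5.png');p=np.load('p.npy')
u,v=proj(c,[p[0]-30,p[1],60])[0].astype(int);print(u,v)
u0=max(0,u-80);v0=max(0,v-110);cr=a[v0:v0+165,u0:u0+165];print(u0,v0);cv2.imwrite('pics/z5.png',cv2.resize(cr,(600,600),interpolation=cv2.INTER_CUBIC))
E
```

```text
time: 4.92
tool_pos: [518.7, -144.0, 80.1]
tcp_rot: [-3.142, 0.001, 3.04]
contact_force: [3.5, 3.2, 0.1]
grip_width: 15.6
finger_force: 30.0
time: 5.55
tool_pos: [536.6, -146.1, 230.2]
tcp_rot: [3.141, -0.003, 3.039]
contact_force: [1.7, 0.7, -0.0]
grip_width: 46.1
finger_force: 0.0
5.6 [ 542.25201369 -147.73786604  239.23288103] [-3.13728077  0.0136761   3.03933766]
313 274
233 164
```

View pics/z5.png

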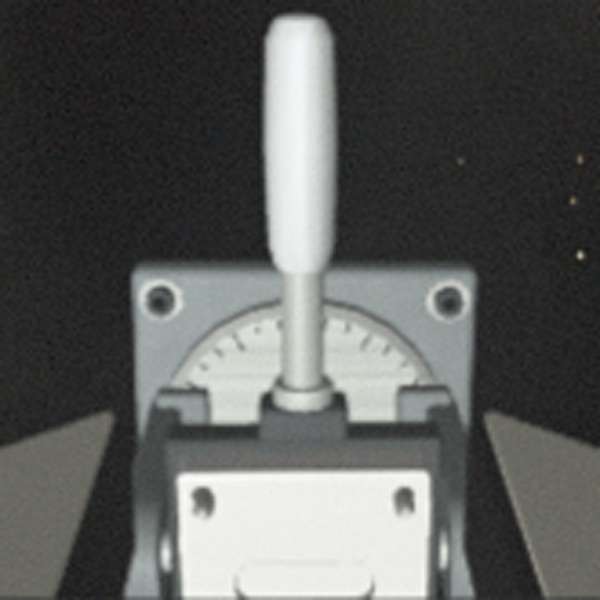

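```bash
python3 -m creep '[{"hand":0.5,"tx":-0.03,"ty":0,"tz":0,"spin":0},{"hand":0,"tx":0,"ty":0,"tz":0,"spin":0},{"hand":0,"tx":0,"ty":0,"tz":0,"spin":0},{"hand":0,"tx":0,"ty":0,"tz":0,"spin":0}]'
python3 - <<'E'
from fit import *
p=np.load('p.npy').copy();p[3]=0;p[4]=0
s=snap('side','s6');g=cv2.cvtColor(s['color'],7).astype(float)
def edge(c,g,p,xs,zs):
  # centre of bright bar crossing (vertical scan) vs predicted
  for x in xs:
    u,v=proj(c,low(p,[(x,0,0)]))[0];col=cv2.getRectSubPix(g.astype('float32'),(3,31),(float(u),float(v))).mean(1)
    w=np.clip(col-110,0,None);print(x,u.round(1),v.round(1),'off',((np.arange(31)-15)*w).sum()/max(w.sum(),1),col[::3].astype(int))
edge(s,g,p,(-128,-120,-110,-100,-90,-80),0)
c=snap('wrist','w6');g2=cv2.cvtColor(c['color'],7);o=get_obs();print(o['time'],o['tool_pos'],o['tcp_rot'])
u,v=proj(c,low(p,[(0,0,18)]))[0];print(u,v)
u=int(u);v=int(v);m=(g2[v-60:v+60,u-60:u+60]>165).astype('uint8');m=cv2.morphologyEx(m,cv2.MORPH_CLOSE,np.ones((9,9)))
n,l,st,ce=cv2.connectedComponentsWithStats(m);i=l[60,60];print(st[i]+[u-60,v-60,0,0,0])
cn=cv2.findContours((l==i).astype('uint8'),0,1)[0][0]
q=cv2.minAreaRect(cn);print(q);ap=cv2.approxPolyDP(cn,6,True).reshape(-1,2)+[u-60,v-60];print(ap.tolist())
print('pred face',proj(c,low(p,[(-30,-30,18),(-30,30,18),(30,30,18),(30,-30,18)])).round(1).tolist())
for t in(-.06,0,.06):
  p[4]=t;print(t,proj(c,low(p,[(-30,-30,18),(-30,30,18),(30,30,18),(30,-30,18)])).round(1).tolist(),proj(c,low(p,[(-135,0,0)])))
col=g2[90:190,int(proj(c,low(p,[(-135,0,0)]))[0,0])];print(np.nonzero(col>120)[0][:3]+90)
E
```

```text
time: 6.1
tool_pos: [566.7, -149.0, 228.5]
tcp_rot: [3.141, -0.001, 3.039]
contact_force: [-0.6, 0.0, -0.1]
grip_width: 20.5
finger_force: 0.0
-128 366.9 229.7 off 1.1014183368445523 [135 135 136 136 219 173 118 191 234 109  52]
-120 362.8 229.6 off 1.428277991039516 [136 135 136 135 223 172 120 198 236 125  51]
-110 357.6 229.5 off 1.4458329981248295 [135 136 135 136 229 171 120 183 236 143  52]
-100 352.4 229.4 off 1.4023446868025353 [135 136 136 137 230 168 117 162 238 154  52]
-90 347.2 229.3 off 1.6794337785646563 [136 135 136 137 225 163 119 151 238 180  53]
-80 342.1 229.2 off 2.0247201797910277 [134 135 134 136 205 157 119 142 240 182  52]
6.2 [ 567.05271806 -149.06987246  228.88215495] [ 3.14147555e+00 -5.66736342e-04  3.03948039e+00]
316.46963177292616 293.76392436095557
[ 280  260   73   65 2906]
((60.0, 59.0), (64.0, 72.0), 90.0)
[[350, 260], [280, 262], [281, 280], [298, 280], [299, 324], [331, 324], [331, 281], [351, 281]]
pred face [[280.0, 260.9], [352.8, 260.7], [350.7, 324.5], [282.4, 324.7]]
-0.06 [[279.9, 263.0], [353.0, 262.7], [350.4, 324.4], [282.6, 324.6]] [[316.13300094 128.22884801]]
0 [[280.0, 260.9], [352.8, 260.7], [350.7, 324.5], [282.4, 324.7]] [[316.08808215 127.93672142]]
0.06 [[280.2, 258.9], [352.6, 258.7], [350.9, 324.4], [282.1, 324.6]] [[316.04679883 128.28017517]]
[90 91 92]
```

```bash
python3 - <<'E'
from fit import *
p=np.load('p.npy').copy();p[3]=0;p[4]=0
s=load('s6');g=cv2.imread('pics/s6.png',0).astype('float32')
for x in(-130,-120,-110,-100,-90,-80):
  u,v=proj(s,low(p,[(x,0,0)]))[0];col=cv2.getRectSubPix(cv2.resize(g[:,:],None,fx=1,fy=1),(3,31),(float(u),float(v))).mean(1)
  i=np.nonzero(col[5:]>178)[0][0]+5;e=i-1+(178-col[i-1])/(col[i]-col[i-1]);top=proj(s,low(p,[(x,0,8.5)]))[0,1]
  print(x,'top obs',(v-15+e).round(2),'pred',top.round(2),col[9:25].astype(int))
E
python3 -m creep '[{"hand":0,"tx":0.0515,"ty":0.001,"tz":0,"spin":0},{"hand":0,"tx":0,"ty":0,"tz":0.06,"spin":0},{"hand":0,"tx":0,"ty":0,"tz":0.05,"spin":0},{"hand":0,"tx":0,"ty":0,"tz":0.005,"spin":0},{"hand":0,"tx":0,"ty":0,"tz":0,"spin":0}]'
```

```text
-130 top obs 226.11 pred 225.61 [135 137 162 200 219 203 170 142 125 118 123 152 195 225 237 234]
-120 top obs 225.58 pred 225.51 [135 140 178 223 232 208 172 143 126 120 126 159 198 220 234 235]
-110 top obs 225.18 pred 225.41 [136 150 191 228 231 206 170 143 127 120 123 146 183 215 234 236]
-100 top obs 225.05 pred 225.3 [136 151 191 230 230 202 167 142 127 117 114 130 162 196 228 238]
-90 top obs 225.11 pred 225.2 [136 147 184 224 224 195 162 140 127 118 113 124 151 188 227 238]
-80 top obs 225.58 pred 225.1 [135 139 160 204 217 187 156 136 124 118 124 133 141 175 224 239]
time: 6.82
tool_pos: [517.2, -143.2, 115.2]
tcp_rot: [-3.141, 0.001, 3.04]
contact_force: [0.8, -0.5, -0.4]
grip_width: 0.4
finger_force: 0.0
```

The handle is level: observed top edge 225.15 against 225.35 predicted, and the end-to-end slopes match. Its yaw is square with the base, so I leave it and fetch the plate, gripping it across its x edges.

```bash
python3 -m creep '[{"hand":0,"tx":0,"ty":0,"tz":-0.06,"spin":0},{"hand":0,"tx":0,"ty":0,"tz":-0.06,"spin":0},{"hand":1,"tx":0.002,"ty":0.051,"tz":0,"spin":0},{"hand":1,"tx":0.002,"ty":0.051,"tz":0,"spin":0},{"hand":1,"tx":0.002,"ty":0.051,"tz":0,"spin":0}]'; python3 -m creep '[{"hand":1,"tx":0.002,"ty":0.051,"tz":0,"spin":0},{"hand":1,"tx":0.001,"ty":0.051,"tz":0,"spin":0},{"hand":1,"tx":0.001,"ty":0.051,"tz":0,"spin":0},{"hand":1,"tx":0,"ty":0,"tz":0,"spin":9.9},{"hand":1,"tx":0,"ty":0,"tz":0,"spin":9.9}]';python3 -m creep '[{"hand":1,"tx":0,"ty":0,"tz":0,"spin":9.9},{"hand":1,"tx":0,"ty":0,"tz":0,"spin":9.9},{"hand":1,"tx":0,"ty":0,"tz":0,"spin":9.9},{"hand":1,"tx":0,"ty":0,"tz":0,"spin":9.9},{"hand":1,"tx":0,"ty":0,"tz":0,"spin":9.9}]';python3 -m creep '[{"hand":1,"tx":0,"ty":0,"tz":0,"spin":9.9},{"hand":1,"tx":0,"ty":0,"tz":0,"spin":9.9},{"hand":1,"tx":0,"ty":0,"tz":0,"spin":9.9},{"hand":1,"tx":0,"ty":0,"tz":0,"spin":0},{"hand":1,"tx":0,"ty":0,"tz":0,"spin":0}]'
python3 - <<'E'
from fit import *
c=snap('wrist','w7');o=get_obs();print(o['time'],o['tool_pos'],o['tcp_rot'],o['joint_positions'].round(2))
g=cv2.cvtColor(c['color'],7);u,v=proj(c,[538.5,162,12])[0].astype(int);print(u,v)
m=(g[v-50:v+50,u-50:u+50]>150).astype('uint8');m=cv2.morphologyEx(m,cv2.MORPH_CLOSE,np.ones((7,7)));n,l,st,ce=cv2.connectedComponentsWithStats(m);i=l[50,50];print(st[i])
cn=cv2.findContours((l==i).astype('uint8'),0,1)[0][0].reshape(-1,2)+[u-50,v-50]
W=np.array([atz(c,a,b,12)[:2] for a,b in cn],'float32');print(cv2.minAreaRect(W))
E
```

```text
time: 7.45
tool_pos: [527.0, 11.3, 237.2]
tcp_rot: [-3.142, 0.006, 3.039]
contact_force: [0.2, 0.5, 0.3]
grip_width: 25.7
finger_force: 0.0
time: 8.07
tool_pos: [538.3, 163.8, 236.8]
tcp_rot: [3.139, 0.004, 2.69]
contact_force: [-0.4, -0.8, 0.4]
grip_width: 75.8
finger_force: 0.0
time: 8.7
tool_pos: [538.5, 162.8, 237.0]
tcp_rot: [3.137, 0.0, 1.825]
contact_force: [-0.9, -0.2, 0.6]
grip_width: 91.7
finger_force: 0.0
time: 9.32
tool_pos: [538.0, 162.7, 235.4]
tcp_rot: [3.139, -0.001, 1.315]
contact_force: [-0.3, 1.1, -0.6]
grip_width: 91.9
finger_force: 0.0
9.375 [537.9370572  162.66227719 235.05606264] [ 3.14001534e+00 -7.17345935e-04  1.31457960e+00] [0.16 0.41 1.43 0.   1.3  0.41]
314 208
[  23   22   58   56 3109]
((538.878662109375, 162.13546752929688), (60.331695556640625, 60.24570083618164), 74.81475067138672)
```

```bash
python3 -m creep '[{"hand":1,"tx":0,"ty":0.001,"tz":0.06,"spin":0.4},{"hand":1,"tx":0,"ty":0,"tz":0.06,"spin":0},{"hand":1,"tx":0,"ty":0,"tz":0.06,"spin":0},{"hand":1,"tx":0,"ty":0,"tz":0.025,"spin":0},{"hand":1,"tx":0,"ty":0,"tz":0,"spin":0}]'; python3 -m creep '[{"hand":1,"tx":0,"ty":0,"tz":0.006,"spin":0},{"hand":1,"tx":0,"ty":0,"tz":0.006,"spin":0},{"hand":1,"tx":0,"ty":0,"tz":0,"spin":0},{"hand":1,"tx":0,"ty":0,"tz":0,"spin":0}]'
```

```text
time: 10.0
tool_pos: [537.5, 162.1, 27.3]
tcp_rot: [-3.138, 0.002, 1.306]
contact_force: [-0.5, -0.1, 0.2]
grip_width: 91.8
finger_force: 0.0
time: 10.5
tool_pos: [538.9, 162.4, 17.6]
tcp_rot: [3.141, -0.0, 1.305]
contact_force: [-0.5, -0.1, -0.4]
grip_width: 92.0
finger_force: 0.0
```

```bash
python3 -m creep '[{"hand":0,"tx":0,"ty":0,"tz":0.001,"spin":0},{"hand":0,"tx":0,"ty":0,"tz":0,"spin":0},{"hand":0,"tx":0,"ty":0,"tz":0,"spin":0},{"hand":0,"tx":0,"ty":0,"tz":0,"spin":0},{"hand":0,"tx":0,"ty":0,"tz":0,"spin":0}]'
```

```text
time: 11.12
tool_pos: [538.7, 162.4, 16.0]
tcp_rot: [3.142, -0.0, 1.305]
contact_force: [-0.2, 1.4, 0.6]
grip_width: 59.4
finger_force: 30.0
```

```bash
python3 -m creep '[{"hand":0,"tx":0,"ty":0,"tz":0,"spin":0},{"hand":0,"tx":0,"ty":0,"tz":0,"spin":0},{"hand":0,"tx":0,"ty":0,"tz":0,"spin":0}]'; python3 -c "
from h import *;print(get_obs())"
```

```text
time: 11.5
tool_pos: [538.7, 162.4, 16.0]
tcp_rot: [3.142, -0.0, 1.305]
contact_force: [-0.6, 1.0, 0.1]
grip_width: 59.1
finger_force: 30.0
{'time': 11.5, 'joint_positions': array([1.56496152e-01, 6.76668049e-01, 1.66339684e+00, 6.65328458e-05,
       8.01426586e-01, 4.22377439e-01]), 'dq': array([ 1.71994221e-03,  4.89396374e-04,  2.24284761e-04, -3.40552433e-05,
        1.11531769e-03, -2.01406946e-03]), 'tau': array([ 7.68260309e-02, -5.15731180e+01, -1.67083704e+01,  8.75780359e-02,
        4.37170558e-02,  4.24060099e-04]), 'tool_pos': array([538.65748849, 162.35272826,  16.02461982]), 'tcp_rot': array([ 3.14151996e+00, -8.50744636e-05,  1.30486876e+00]), 'contact_force': array([-0.62996566,  0.96620121,  0.05597958]), 'moment': array([-0.11552593,  0.05166032,  0.03123838]), 'finger_force': 29.998076856136322, 'grip_width': 59.139054081080026}
```

```bash
python3 -m creep '[{"hand":0,"tx":0,"ty":0,"tz":-0.03,"spin":0},{"hand":0,"tx":0,"ty":0,"tz":-0.05,"spin":0},{"hand":0,"tx":0,"ty":0,"tz":-0.05,"spin":0},{"hand":0,"tx":0,"ty":0,"tz":-0.05,"spin":0},{"hand":0,"tx":0,"ty":0,"tz":-0.044,"spin":0}]'; python3 -m creep '[{"hand":0,"tx":0,"ty":0,"tz":0,"spin":0}]'
python3 - <<'E'
from fit import *
p=np.load('p.npy').copy();p[3]=p[4]=0
c=load('w6');g=cv2.GaussianBlur(cv2.imread('pics/w6.png',0).astype('float32'),(0,0),.8)
def line(A,B,horiz,lo=-5,hi=6):
  # steepest-gradient points along normal, near predicted segment, back-projected offset
  a,b=proj(c,[A,B]);n=np.array([-(b-a)[1],(b-a)[0]]);n/=np.linalg.norm(n);P=[]
  for t in np.linspace(.08,.92,40):
    q=a+t*(b-a);s=np.arange(lo,hi,.25);pr=np.array([cv2.getRectSubPix(g,(1,1),(float(x),float(y)))[0,0] for x,y in q+s[:,None]*n]);d=abs(np.gradient(pr));w=d**4;P.append((t,(w*s).sum()/w.sum()))
  P=np.array(P);k=np.polyfit(P[:,0],P[:,1],1);r=P[:,1]-np.polyval(k,P[:,0]);ok=abs(r)<2*np.median(abs(r))+.2;k=np.polyfit(P[ok,0],P[ok,1],1)
  L=np.linalg.norm(b-a);return 'mid off px %.2f  angle %.4f  n=%d'%(np.polyval(k,.5),k[0]/L,ok.sum()),n.round(2),'px/mm %.2f'%(L/np.linalg.norm(np.subtract(A,B)))
F=low(p,[(-30,-30,18),(-30,30,18),(30,30,18),(30,-30,18)])
print('front',line(F[0],F[1],1));print('right',line(F[1],F[2],0));print('left',line(F[0],F[3],0));print('back',line(F[3],F[2],0))
B=base(p,[(-52,-52,12),(-52,-20,12),(-52,20,12),(-52,52,12),(-20,52,12),(-20,-52,12)])
print('base front',line(B[0],B[1],1),line(B[2],B[3],1),line(B[3],B[4],0),line(B[0],B[5],0))
E
```

```text
time: 12.12
tool_pos: [538.2, 162.3, 241.5]
tcp_rot: [-3.141, -0.0, 1.305]
contact_force: [0.6, -0.2, -3.6]
grip_width: 59.6
finger_force: 30.0
time: 12.25
tool_pos: [540.0, 162.6, 243.3]
tcp_rot: [3.135, -0.003, 1.305]
contact_force: [0.8, 0.1, -4.6]
grip_width: 59.9
finger_force: 30.0
front ('mid off px -0.54  angle -0.0012  n=35', array([0., 1.]), 'px/mm 1.21')
right ('mid off px -0.32  angle -0.0528  n=31', array([-1.  , -0.03]), 'px/mm 1.06')
left ('mid off px 2.53  angle 0.1052  n=32', array([-1.  ,  0.04]), 'px/mm 1.06')
back ('mid off px -0.10  angle 0.0390  n=31', array([0., 1.]), 'px/mm 1.14')
base front ('mid off px 0.03  angle -0.0573  n=30', array([0., 1.]), 'px/mm 0.95') ('mid off px 0.58  angle 0.0599  n=32', array([0., 1.]), 'px/mm 0.95') ('mid off px 1.07  angle -0.0494  n=26', array([-1.  , -0.04]), 'px/mm 0.90') ('mid off px -0.80  angle 0.0361  n=40', array([-1.  ,  0.04]), 'px/mm 0.90')
```

```bash
python3 -m creep '[{"hand":0,"tx":0,"ty":0,"tz":0,"spin":-5},{"hand":0,"tx":0,"ty":0,"tz":0,"spin":-4.5},{"hand":0,"tx":-0.03,"ty":0.011,"tz":0,"spin":0},{"hand":0,"tx":-0.05,"ty":0.0185,"tz":0,"spin":0},{"hand":0,"tx":-0.05,"ty":0.0185,"tz":0,"spin":0}]'; python3 -m creep '[{"hand":0,"tx":-0.05,"ty":0.0185,"tz":0,"spin":0},{"hand":0,"tx":-0.05,"ty":0.0185,"tz":0,"spin":0},{"hand":0,"tx":-0.05,"ty":0.0185,"tz":0,"spin":0},{"hand":0,"tx":-0.025,"ty":0.0085,"tz":0,"spin":0},{"hand":0,"tx":0,"ty":0,"tz":0,"spin":0}]'; python3 -m creep '[{"hand":0,"tx":0,"ty":0,"tz":0.05,"spin":0},{"hand":0,"tx":0,"ty":0,"tz":0.02,"spin":0},{"hand":0,"tx":0,"ty":0,"tz":0,"spin":0},{"hand":0,"tx":0,"ty":0,"tz":0,"spin":0},{"hand":0,"tx":0,"ty":0,"tz":0,"spin":0}]'
python3 - <<'E'
from fit import *
P=[]
for i in range(3):
  c=snap('top','t8');o=get_obs();P.append(np.r_[o['tool_pos'],o['tcp_rot']])
print(np.array(P).round(3),o['contact_force'],o['time'])
E
```

```text
time: 12.88
tool_pos: [572.6, 27.2, 237.6]
tcp_rot: [-3.138, -0.0, 1.472]
contact_force: [-0.5, 0.1, -2.0]
grip_width: 59.9
finger_force: 30.0
time: 13.5
tool_pos: [618.8, -154.3, 236.9]
tcp_rot: [-3.137, -0.001, 1.468]
contact_force: [-0.6, 1.5, -3.3]
grip_width: 59.7
finger_force: 30.0
time: 14.12
tool_pos: [620.2, -152.2, 171.4]
tcp_rot: [3.139, 0.0, 1.471]
contact_force: [0.4, 0.2, -2.8]
grip_width: 60.0
finger_force: 30.0
[[ 620.074 -152.287  171.278    3.139    0.       1.471]
 [ 619.973 -152.328  171.072    3.14     0.       1.471]
 [ 619.861 -152.315  170.866    3.14     0.       1.471]] [-2.86183379e-03  1.07163555e-01 -3.33600246e+00] 14.275
```

```bash
python3 -m creep '[{"hand":0,"tx":-0.0005,"ty":0,"tz":0.016,"spin":0},{"hand":0,"tx":0,"ty":0,"tz":0.011,"spin":0},{"hand":0,"tx":0,"ty":0,"tz":0.005,"spin":0},{"hand":0,"tx":0,"ty":0,"tz":0,"spin":0},{"hand":0,"tx":0,"ty":0,"tz":0,"spin":0}]'; python3 -m creep '[{"hand":0,"tx":0,"ty":0,"tz":0,"spin":0},{"hand":0,"tx":0,"ty":0,"tz":0,"spin":0},{"hand":0,"tx":0,"ty":0,"tz":0,"spin":0},{"hand":0,"tx":0,"ty":0,"tz":0,"spin":0}]'
python3 - <<'E'
from fit import *
s=snap('side','s9');t=snap('top','t9');w=snap('wrist','w9');o=get_obs();print(o['time'],o['tool_pos'],o['tcp_rot'],o['contact_force'])
f=lambda n,x,y,h,k:cv2.resize(cv2.imread('pics/%s.png'%n)[y:y+h,x:x+h],(k,k),interpolation=cv2.INTER_CUBIC)
p=np.load('p.npy').copy();p[3]=p[4]=0
u,v=proj(s,[p[0],p[1],115])[0].astype(int);print(u,v)
im=np.hstack([f('s9',u-50,v-50,100,400),cv2.resize(cv2.imread('pics/w9.png')[:, 120:600],(400,400))]);cv2.imwrite('pics/z9.png',im)
E
```

```text
time: 14.9
tool_pos: [619.8, -152.9, 138.3]
tcp_rot: [3.141, 0.0, 1.471]
contact_force: [0.6, 0.2, -2.4]
grip_width: 59.6
finger_force: 30.0
time: 15.4
tool_pos: [619.5, -152.8, 138.0]
tcp_rot: [3.142, -0.0, 1.471]
contact_force: [0.3, -0.4, -3.2]
grip_width: 59.4
finger_force: 30.0
15.55 [ 619.54336878 -152.80187306  137.98760983] [ 3.14153091e+00 -8.40390886e-05  1.47067981e+00] [-0.1227492  -0.40922693 -2.6247854 ]
300 213
```

View pics/z9.png

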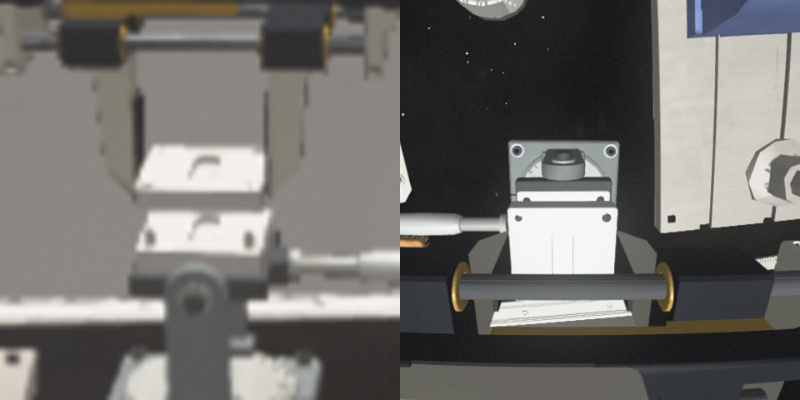

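The side crop shows the plate level and a clear gap above the lower half, with left edges at about 135 for both and the slots in line. One numeric check of x in the side view.

Run:
```python
from fit import *
s=load('s9');g=cv2.imread('pics/s9.png',0).astype('float32');p=np.load('p.npy').copy();p[3]=p[4]=0
pl=p.copy();pl[0],pl[1]=619.55,-152.85
def row(q,z):
  a=proj(s,low(q,[(30,30,z-85)]))[0];b=proj(s,low(q,[(-30,30,z-85)]))[0];R=[]
  for e in(a,b):
    pr=cv2.getRectSubPix(g,(13,1),(float(e[0]),float(e[1])))[0];d=abs(np.diff(pr));d[d<.4*d.max()]=0;R.append(((d*(np.arange(12)-5.5)).sum()/d.sum()).round(2))
  print(z,a.round(1),b.round(1),'off',R)
for z in(124,126,128,130,132):row(pl,z)
print()
for z in(95,97,99,101):row(p,z)
# vertical: plate underside edge mid-column
for x in(-22,0,22):
  e=proj(s,low(pl,[(x,30,122-85)]))[0];print('under',e.round(1),cv2.getRectSubPix(g,(3,13),(float(e[0]),float(e[1]))).mean(1).astype(int))
  e=proj(s,low(p,[(x,30,18)]))[0];print('face edge',e.round(1),cv2.getRectSubPix(g,(3,13),(float(e[0]),float(e[1]))).mean(1).astype(int))
```

```text
124 [283.1 214.8] [315.  215.3] off [np.float64(3.5), np.float64(1.5)]
126 [283.  213.8] [315.  214.3] off [np.float64(-0.5), np.float64(1.17)]
128 [283.  212.8] [314.9 213.3] off [np.float64(-0.18), np.float64(0.14)]
130 [282.9 211.8] [314.9 212.3] off [np.float64(-0.11), np.float64(0.63)]
132 [282.9 210.8] [314.9 211.3] off [np.float64(0.11), np.float64(1.52)]

95 [283.2 229.1] [314.7 229.7] off [np.float64(-0.47), np.float64(1.16)]
97 [283.2 228.2] [314.7 228.8] off [np.float64(-0.5), np.float64(1.01)]
99 [283.1 227.2] [314.7 227.8] off [np.float64(0.12), np.float64(0.28)]
101 [283.1 226.2] [314.7 226.8] off [np.float64(3.4), np.float64(-0.09)]
under [310.7 216.3] [194 132 125 127 133 164 215 238 239 235 218 188 174]
face edge [310.4 225.7] [232 209 190 185 192 210 200 152 129 126 125 120 104]
under [299.  216.1] [208 139 126 126 129 150 186 193 180 203 224 230 233]
face edge [298.8 225.5] [213 225 229 233 237 227 182 139 134 146 145 120  95]
under [287.3 215.9] [186 141 127 125 128 148 191 214 220 221 202 168 155]
face edge [287.2 225.3] [213 187 158 153 169 195 178 131 126 126 125 120 104]
```

```bash
python3 -c "
from plant import get_obs,close_job
o=get_obs();print(o['time'],o['tool_pos'],o['finger_force']);print(close_job())"
```

```text
15.55 [ 619.54336878 -152.80187306  137.98760983] 29.997552037239075
the job is handed in; nothing more can be done
None
```

The job is handed in at 15.6 s: the lower half measures level and square to about 0.01 rad, and the plate is held level about 10 mm above the pin tips, lined up to within about 1 mm. The jar and beaker were passed well overhead but not looked at again afterwards.

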